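# Closing time: unlock the light panel and sweep the lights off

### The arm

A 6-joint arm with a two-finger parallel gripper is mounted at the origin on a cart in front of the work surface, level with it; the furniture and walls round the work are solid. World frame = base frame: x ahead of the robot, y to its left, z up, the work surface at z = 0. Lengths are in m, angles in rad, forces in N, time in s.
With the tool pointing down it reaches from about 0.35 to 0.85 m from the base axis. Payload 8.1 kg.
Tool frame: the origin (TCP) lies between the finger pads, 19 mm behind the fingertips; this is the grasp point; z points along the fingers, y is the line along which they close (so a half turn about z gives the same grasp; the last joint's range is limited). The gripper opens to 93 mm and grips with 3 to 60 N. Pads are 15 mm wide; open, the fingers measure 128 mm over their backs; the gripper's body (75 mm by 188 mm) begins 65 mm behind the grasp point.
Start: joints at [1.222, 0.13, 1.488, -0, 1.523, -0.085], TCP at [0.156, 0.579, 0.237] pointing down, gripper open.
Joint ranges: [-2.96, 2.96], [-0.89, 2.26], [0.02, 2.5], [-1.34, 4.48], [0, 2.73], [-2.66, 2.66]. Speed limits (rad/s): [2.39, 2.39, 2.79, 3.14, 3.14, 3.14].

### API

Orientations are given as a rotation vector (axis times angle).
In Python, from plant import robot gives the robot as it stands. The module is installed in compiled form; this text tells all that it offers.
- The arm moves only by the tool move_arm, never from a script. Its argument "deltas" is one flat list of numbers, 7 for each row, row after row: the shift along the tool's x, y, z in m, then the turn, a rotation vector about the tool's x, y, z in rad, then the opening, from 0 (shut) to 1 (fully open). A call has 1 to 12 rows; each row is the pose to reach, as a shift and turn from the pose commanded when the call began, along the tool's axes at that moment; what a row does not reach only later rows make up. A row lasts 1/8 s, in which the tool goes at most 62.5 mm and 10.7 degrees, less where a joint would pass 70% of its speed; a pose out of reach is approached as far as the arm can. A call with a gripper value outside its range is refused whole. The fingers move at their own pace and stop on an object; "squeeze" is the grip in N (left out, the last holds). Time passes only in rows, so rows that repeat a pose let the fingers close. It gives the time, the measured TCP pose, the force, the opening and the grip force at its end, in the units of the state.
- robot.read_state(): the state, without advancing time (a new reading comes with each control period).
- robot.read_camera(name): name is "scene" or "top"; returns (picture, depth): 420x560x3 uint8, red, green, blue; 420x560 float32, m along the optical axis (not along the pixel's ray), 0 where there is no reading.
- robot.camera_model(name): a dict with "K" (3x3 intrinsics, pixels), "R" (3x3) and "t" (3): a world point X has camera coordinates R X + t. Camera axes: x right, y down, z forward; pixel columns grow to the right and rows downward; lengths in m; the calibration is good to about 2 mm. A picture is of the moment at which its call begins. camera_model takes no time and is no camera call.
- robot.close_job(): hands the job in; it is judged then, once.
Trained networks look in the newest picture that a camera, given by its name, has taken for a name from the list of things; names that differ only in an ending like _2 or _b are one class to them, and where a whole thing is asked for, a point or a joint stands for the part that bears it (a point fixed in the world has none). Each returns a list of dicts, best first, with "confidence" (0 to 1); they miss things now and then, are a little off and sometimes report something else, mostly with a low value. They report only what shows in the picture. A call takes as long as a camera call.
- robot.recognise(camera, label): "uv" ([column, row] in pixels, amid what is visible of it).
The state is a dict: "t": time; "q": joint angles; "dq": joint speeds; "joint_torque": joint torques, N m; "tool_pos": TCP position; "orientation": TCP orientation; "force": force on the tool from outside, world axes, zero at the start; "wrist_torque": the same for the moment, N m; "opening": finger opening in m; "gripper_force": force on a finger pad.
Only numpy, scipy, OpenCV 4.12 (cv2) and the standard library are available. Lean on these libraries where they do the work, as an engineer would, in place of code of your own. Each camera call takes 0.05 s, during which the arm holds its last target. There are 200 camera calls.

### The job

It is closing time: take the key from its wooden stand, push it fully home in the lock of the grey light panel and turn it clockwise as far as it goes, which frees the light switches; leave it in there, turned. Then throw the four round light switches over to off in one single drag of a closed finger along the row from the lock end, without lifting off between them, and leave the lone flat switch at the far end of the row (the fridge) on. Do not push aside the tin and the two honey jars standing by the panel.

Things in the scene. Friction and masses are not known exactly. Their poses are not given: they have to be found in the camera images.
- panel: grey light panel, fixed, 150 x 310 x 50 mm, bright strip along its switch row; origin at the centre of its underside, x across it (away from the robot at yaw 0), y along the row, top face at z = 0.050. The row is at x = -0.045, light switch 1 at the +y end, fridge switch at the -y end; the lock is at x = 0.040, y = 0.075
- lock_mouth (a point): centre of the top face of the square brass lock barrel (34 x 34 mm, 8 mm above the panel's top), z up; x runs along the key slot (panel x at the start) and turns with the barrel. Slot 19 x 7 mm (the bevel at its rim does not guide), 32 mm deep (looks shallower, but is open); the key goes in either way round, blade width along x
- lock (a joint): angle (rad) of the lock barrel: 0 at the start (locked), grows clockwise seen from above, stop at 1.25, counts as open above 1.0. Turns with 0.04 N m and stays; the key has 0.2 rad of play either way in the slot. While locked the light switches are blocked at about upright
- key: loose upright key, 50 g, 72 mm tall; origin at the blade's tip (lower end), z up. Blade 16 x 4 mm (x, y), 28 mm long; shoulder 24 x 10 mm, z 0.028 to 0.033, which rests on the barrel when fully home; flat brass bow 28 mm wide (x), 9 mm thick (y), z 0.032 to 0.072. Grasp the bow across its thickness at z about 0.056
- key_shoulder (a point): underside of the key's shoulder, on its axis 28 mm above the blade's tip; lies at lock_mouth when the key is fully home
- stand: wooden key stand, fixed, 60 x 50 x 45 mm, origin at the centre of its underside; the key stands 28 mm deep in a slot in its top, key axes along the stand's
- light_1 (a joint): angle (rad) of light switch 1, a round steel toggle: 8 mm stem, 12 mm ball, tip 44 mm from pivot; pivot at x -0.045, y 0.100, z 0.052 in the panel's frame. Upright = 0; starts slightly negative (ON, leaning to panel +y); positive = thrown to panel -y; stops -0.22 and 1.20; OFF above 0.8. Stays where left; 1 N moves it. At its off stop its top is 20 mm above the pivot
- light_2 (a joint): angle (rad) of light switch 2, a round steel toggle: 8 mm stem, 12 mm ball, tip 44 mm from pivot; pivot at x -0.045, y 0.056, z 0.052 in the panel's frame. Upright = 0; starts slightly negative (ON, leaning to panel +y); positive = thrown to panel -y; stops -0.22 and 1.20; OFF above 0.8. Stays where left; 1 N moves it. At its off stop its top is 20 mm above the pivot
- light_3 (a joint): angle (rad) of light switch 3, a round steel toggle: 8 mm stem, 12 mm ball, tip 44 mm from pivot; pivot at x -0.045, y 0.012, z 0.052 in the panel's frame. Upright = 0; starts slightly negative (ON, leaning to panel +y); positive = thrown to panel -y; stops -0.22 and 1.20; OFF above 0.8. Stays where left; 1 N moves it. At its off stop its top is 20 mm above the pivot
- light_4 (a joint): angle (rad) of light switch 4, a round steel toggle: 8 mm stem, 12 mm ball, tip 44 mm from pivot; pivot at x -0.045, y -0.032, z 0.052 in the panel's frame. Upright = 0; starts slightly negative (ON, leaning to panel +y); positive = thrown to panel -y; stops -0.22 and 1.20; OFF above 0.8. Stays where left; 1 N moves it. At its off stop its top is 20 mm above the pivot
- fridge (a joint): angle (rad) of the fridge switch, a flat steel paddle 22 mm wide, 8 mm thick, 44 mm high, not blocked by the lock; same angles as the light switches. Pivot at x = -0.045, y = -0.120, z = 0.052 in the panel's frame, 88 mm beyond the last light switch. Starts on and must stay below 0.3
- tin: low round food tin, 76 mm across, 58 mm high, near the fridge end of the panel; origin under its centre; bystander
- honey_jar: honey jar with a yellow lid, 53 mm across, 74 mm high, behind the panel; origin under its centre; bystander
- honey_jar_b: honey jar with a green lid, 51 mm across, 74 mm high, behind the panel; origin under its centre; bystander

How it is judged:
On the way, in this order (a step that is already met when the one before it is completed fails the run):
1. the key is fully home in the lock, still locked (z of key_shoulder in the frame of lock_mouth below 0.005 m and horizontal distance between key_shoulder and lock_mouth below 0.006 m and angle between key's own z axis and vertical below 0.15 rad and value of joint lock below 0.6 rad), for 0.1 s.
2. the lock is turned open with the key in it (z of key_shoulder in the frame of lock_mouth below 0.005 m and horizontal distance between key_shoulder and lock_mouth below 0.006 m and angle between key's own z axis and vertical below 0.15 rad and value of joint lock above 1 rad), for 0.2 s.
3. all four light switches are off (value of joint each of light_1, light_2, light_3, light_4 above 0.8 rad), for 0.2 s.
At the end, for the whole second after the job is handed in: all four light switches thrown beyond 0.8 rad, the fridge switch still on (below 0.3 rad), the lock turned beyond 1.0 rad, and the key left at rest fully home in it (shoulder within 5 mm of the barrel's top, within 6 mm of its axis, tilted less than 0.15 rad) (all of step 2 and all of step 3 and value of joint fridge below 0.3 rad and linear speed of key below 0.02 m/s); the robot touches nothing.
It fails at once if the tool is lifted off the row (tool point more than 0.15 m above the counter) while some light switches are off and others still on (value of joint any of light_1, light_2, light_3, light_4 above 0.8 rad and value of joint any of light_1, light_2, light_3, light_4 below 0.5 rad and z of the grasp point in the frame of panel above 0.15 m).
It fails at once if the tin or a honey jar is pushed more than 30 mm (distance of any of tin, honey_jar, honey_jar_b from where it was at the start of the episode above 0.03 m).
It also fails if it takes over 51 s, if anything falls off the work surface, if the arm or the gripper's body presses on something with over 40 N, if the wrist force passes 120 N, or if a joint passes its speed limit or range.

## Working session

There is one attempt and no reset: what is moved stays moved. The work goes in short steps, Python scripts to look and compute and a tool call to move; the robot and the scene stay as the last step left them, time stands still between calls to the robot, and variables do not carry over. Pictures are saved under pics/ and viewed, at most 10 in all, crops included, and the job is handed in when it is done.

Besides the shell and the picture viewer there is one more tool, called after "Emit:" as name(argument=value, ...) on one line, values as JSON. move_arm: Moves the arm, as the interface text tells. Its arguments: {"type":"object","properties":{"deltas":{"type":"array","items":{"type":"number"}},"squeeze":{"type":"number"}},"required":["deltas"]}

```bash
mkdir -p pics; cat > h.py <<'E'
import numpy as np, cv2
from plant import robot
from scipy.spatial.transform import Rotation as Rn
def shot(c,name):
    p,d=robot.read_camera(c); cv2.imwrite(f'pics/{name}.png',p[:,:,::-1]); np.save(f'pics/{name}.npy',d); return p,d
def xyz(c,u,v,z):
    m=robot.camera_model(c);K,R,t=[np.array(m[k]) for k in('K','R','t')]
    p=np.stack([(u-K[0,2])/K[0,0]*z,(v-K[1,2])/K[1,1]*z,z],-1)
    return (p-t)@R
def cloud(c,d):
    v,u=np.mgrid[:d.shape[0],:d.shape[1]]; P=xyz(c,u,v,d); P[d<=0]=np.nan; return P
def tool():
    s=robot.read_state(); return np.array(s['tool_pos']),Rn.from_rotvec(s['orientation']).as_matrix(),s
E
python3 - <<'E'
from h import *
np.set_printoptions(precision=4,suppress=True)
for c in('top','scene'):
    p,d=shot(c,c+'0'); P=cloud(c,d)
    for l in('panel','lock','key','stand','light_1','fridge','tin','honey_jar'):
        for r in robot.recognise(c,l)[:4]:
            u,v=map(int,r['uv']); print(c,l,r['uv'],round(r['confidence'],2),P[v,u])
    m=robot.camera_model(c);print(-np.array(m['R']).T@m['t'],m['K'])
p,R,s=tool();print(s,R)
E
```

```text
top panel [282.4, 197.8] 0.68 [0.6289 0.0084 0.0505]
top panel [313.2, 216.3] 0.57 [ 0.5706 -0.0809  0.0531]
top stand [189.7, 268.2] 0.91 [0.427  0.2764 0.0445]
top light_1 [383.6, 205.9] 0.58 [ 0.5998 -0.2863  0.0555]
top tin [383.1, 204.7] 0.83 [ 0.6031 -0.2869  0.0542]
top honey_jar [342.6, 167.6] 0.89 [ 0.7113 -0.1683  0.0733]
top honey_jar [315.4, 171.8] 0.87 [ 0.7001 -0.0889  0.0739]
[0.3864 0.0103 1.183 ] [[394.0143   0.     286.6055]
 [  0.     394.0143 208.0665]
 [  0.       0.       1.    ]]
scene panel [305.5, 242.2] 0.84 [ 0.5648 -0.1045  0.0477]
scene lock [295.9, 198.7] 0.54 [0.6278 0.0086 0.0576]
scene stand [170.6, 180.5] 0.6 [0.4225 0.2635 0.0436]
scene light_1 [286.1, 229.9] 0.5 [ 0.5534 -0.0486  0.0493]
scene light_1 [272.6, 220.4] 0.44 [ 0.5279 -0.0277  0.0816]
scene light_1 [255.8, 212.6] 0.36 [0.5259 0.0365 0.0523]
scene tin [371.4, 286.9] 0.84 [ 0.596  -0.2861  0.0552]
scene honey_jar [374.8, 230.4] 0.78 [ 0.6992 -0.1893  0.0722]
scene honey_jar [348.1, 210.8] 0.69 [ 0.6983 -0.1046  0.0657]
[ 0.0559 -0.6348  1.0111] [[522.0718   0.     276.1402]
 [  0.     522.0718 204.833 ]
 [  0.       0.       1.    ]]
{'t': 0.9, 'q': array([ 1.2216,  0.1304,  1.4882, -0.    ,  1.523 , -0.0854]), 'dq': array([-0.0021, -0.0007,  0.0003,  0.0007, -0.0003, -0.0002]), 'joint_torque': array([ -0.0021, -55.9745, -49.2064,   0.0767,   0.0223,  -0.    ]), 'tool_pos': array([0.1564, 0.5793, 0.2374]), 'orientation': array([0.4131, 3.1143, 0.    ]), 'force': array([0.0151, 0.2514, 0.0309]), 'wrist_torque': array([-0.0122, -0.004 , -0.0175]), 'gripper_force': 0.0, 'opening': 0.09289107398608451} [[-0.9654  0.2607  0.    ]
 [ 0.2607  0.9654  0.    ]
 [-0.      0.     -1.    ]]
```

View pics/top0.png

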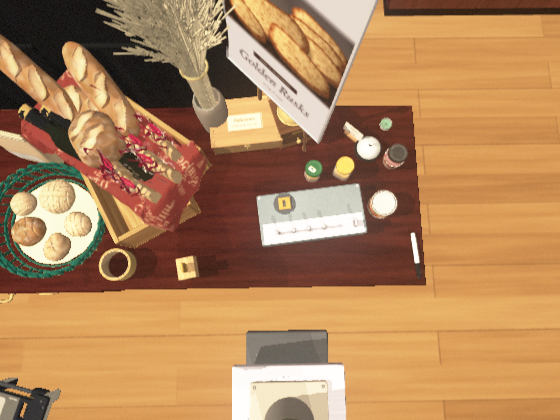

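View pics/scene0.png

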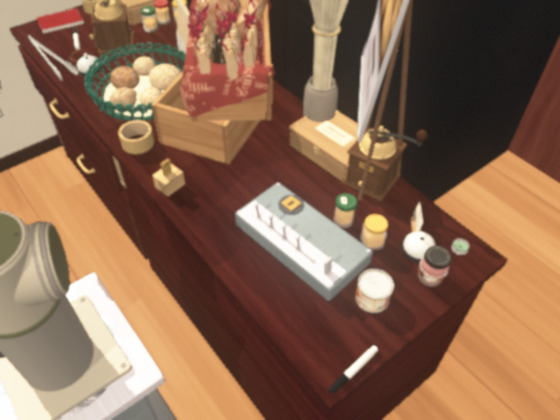

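The top view shows the panel at around (312,214), with the lock barrel at (284,204), the stand and key at (188,267), the tin at (383,204) and the jars at (314,170) and (344,168). The scene view agrees. Next I fit the geometry from the depth clouds.

```bash
cat > m.py <<'E'
from h import *
np.set_printoptions(precision=4,suppress=True)
def rect(P,z0,z1,lo,hi):
    m=(P[...,2]>z0)&(P[...,2]<z1)&(P[...,0]>lo[0])&(P[...,0]<hi[0])&(P[...,1]>lo[1])&(P[...,1]<hi[1])
    return m,P[m]
def mar(q):
    (cx,cy),(w,h),a=cv2.minAreaRect((q[:,:2]*1000).astype(np.float32)); return cx/1e3,cy/1e3,w,h,a,len(q)
for c in('top','scene'):
    p=cv2.imread(f'pics/{c}0.png'); d=np.load(f'pics/{c}0.npy');P=cloud(c,d)
    m,q=rect(P,.04,.06,(.47,-.26),(.69,.16)); m=cv2.morphologyEx(m.astype(np.uint8),cv2.MORPH_OPEN,np.ones((3,3)))>0
    print(c,'panel',mar(P[m]),np.median(P[m][:,2]))
    m,q=rect(P,.035,.056,(.36,.2),(.48,.33)); print('stand',mar(q),np.median(q[:,2]))
    m,q=rect(P,.062,.12,(.36,.2),(.48,.33)); print('key',len(q),q.mean(0),q[:,2].max(), mar(q))
    hsv=cv2.cvtColor(p,cv2.COLOR_BGR2HSV)
    m,q=rect(P,.045,.07,(.54,-.03),(.70,.12)); b=m&(hsv[...,1]>120)&(hsv[...,2]>110)
    print('lock',b.sum(),mar(P[b]),np.nanmedian(P[b],0))
    m,q=rect(P,.078,.12,(.47,-.26),(.66,.16)); n,L,st,ce=cv2.connectedComponentsWithStats(m.astype(np.uint8),connectivity=8)
    for i in range(1,n): print('tog',st[i,4],ce[i],P[L==i].mean(0))
    for nm,z0,lo,hi in(('tin',.05,(.53,-.34),(.66,-.22)),('jb',.065,(.67,-.13),(.75,-.05)),('jy',.065,(.66,-.22),(.76,-.13))):
        m,q=rect(P,z0,.08,lo,hi); print(nm,(q.max(0)+q.min(0))/2,mar(q))
t=cv2.imread('pics/top0.png')[185:285,170:410];s=cv2.imread('pics/scene0.png')[150:300,140:400]
cv2.imwrite('pics/a.png',np.vstack([cv2.resize(t,(720,300),interpolation=2),cv2.resize(s,(520,300),interpolation=2,).copy() if 0 else cv2.copyMakeBorder(cv2.resize(s,(520,300),interpolation=2),0,0,0,200,0)]))
E
python3 m.py
```

```text
top panel (0.5794696044921875, -0.09129667663574219, 150.26585388183594, 341.1789245605469, 6.545525550842285, 5201) 0.050321158796547874
stand (0.4273897705078125, 0.28672821044921876, 59.91817855834961, 50.879547119140625, 10.540611267089844, 331) 0.043912609028470974
key 53 [0.4274 0.2855 0.0814] 0.0902527848837666 (0.42735116577148435, 0.2865652160644531, 25.624574661254883, 8.986233711242676, 11.433714866638184, 53)
lock 125 (0.6103772583007813, 0.0026034984588623046, 35.820465087890625, 34.5391845703125, 6.294167518615723, 125) [0.6103 0.0026 0.057 ]
tog 28 [355.3929 222.1071] [ 0.5452 -0.1962  0.0922]
tog 15 [323.8 225.8] [ 0.5361 -0.1072  0.0921]
tog 14 [308.5    227.7143] [ 0.5311 -0.0642  0.0937]
tog 14 [293.5    229.7143] [ 0.5261 -0.0222  0.0941]
tog 15 [276.4667 232.1333] [0.5202 0.0252 0.0928]
tin [ 0.5863 -0.2728  0.056 ] (0.586367431640625, -0.27278033447265626, 111.58111572265625, 105.23278045654297, 0.184514120221138, 559)
jb [ 0.7088 -0.0849  0.0727] (0.7072445678710938, -0.08446711730957031, 48.76026916503906, 49.825950622558594, 19.789222717285156, 238)
jy [ 0.71
[... 656 characters left out ...]
66, 135) [0.6094 0.003  0.0576]
tog 29 [256.3448 205.7241] [0.5219 0.0243 0.0891]
tog 27 [271.     216.7778] [ 0.5277 -0.0242  0.0901]
tog 30 [283.9667 227.1   ] [ 0.5324 -0.0661  0.0897]
tog 33 [297.7879 238.0909] [ 0.537  -0.1094  0.0897]
tog 64 [327.5312 261.9844] [ 0.5458 -0.1984  0.0899]
tin [ 0.589  -0.2726  0.0565] (0.589222900390625, -0.27251205444335935, 114.28427124023438, 105.62522888183594, 0.7470661401748657, 963)
jb [ 0.7113 -0.0849  0.072 ] (0.7102830810546875, -0.08542466735839843, 50.01494216918945, 49.841217041015625, 29.53095817565918, 307)
jy [ 0.7178 -0.1774  0.0718] (0.7186182250976563, -0.17796136474609375, 52.983665466308594, 50.92003631591797, 20.34284210205078, 359)
```

View pics/a.png

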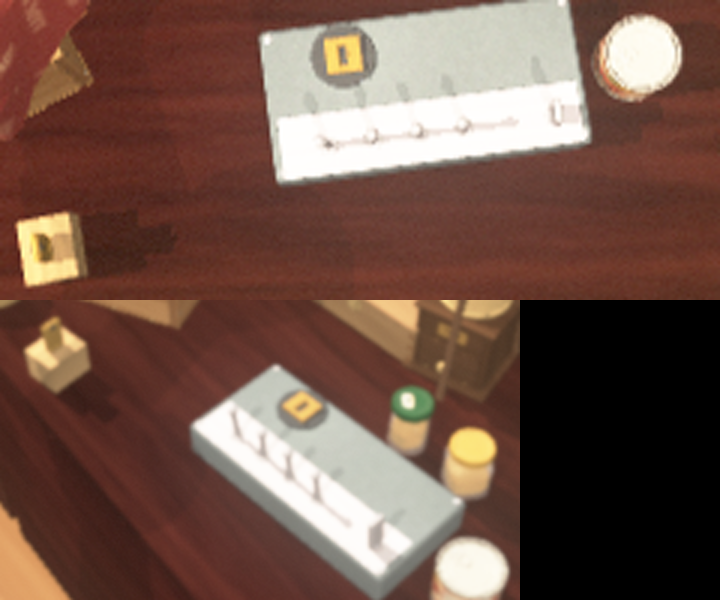

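Emit:
move_arm(deltas=[-0.048,-0.03,0,0,0,-0.063,0.5,-0.097,-0.061,0,0,0,-0.127,0.5,-0.145,-0.091,0,0,0,-0.19,0.5,-0.194,-0.121,0,0,0,-0.253,0.5,-0.242,-0.151,0,0,0,-0.316,0.5,-0.291,-0.182,0.02,0,0,-0.38,0.5,-0.339,-0.212,0.06,0,0,-0.443,0.5,-0.339,-0.212,0.1,0,0,-0.443,0.5,-0.339,-0.212,0.1,0,0,-0.443,0.5], squeeze=20)

```text
t: 2.02
tool_pos: [0.4262, 0.2841, 0.1338]
orientation: [0.278, -3.122, 0.004]
force: [-1.4, 0.2, 0.7]
opening: 0.0462
gripper_force: 0.0
```

Emit:
move_arm(deltas=[0,0,0.03,0,0,0,0.5,0,0,0.055,0,0,0,0.5,0,0,0.064,0,0,0,0.5,0,0,0.064,0,0,0,0.5])

```text
t: 2.52
tool_pos: [0.4285, 0.2869, 0.0745]
orientation: [-0.282, 3.128, 0.0]
force: [0.0, 0.1, 0.7]
opening: 0.0465
gripper_force: 0.0
```

```bash
python3 - <<'E'
from h import *
p,R,s=tool();print(p,s['orientation'],s['force'])
im,d=shot('scene','b'); cv2.imwrite('pics/b1.png',cv2.resize(im[110:240,100:260,::-1],(640,520),interpolation=2))
E
```

```text
[0.42852066 0.28690771 0.07449039] [-2.82367746e-01  3.12835862e+00  4.59786623e-04] [0.0370489  0.11505074 0.70791959]
```

View pics/b1.png

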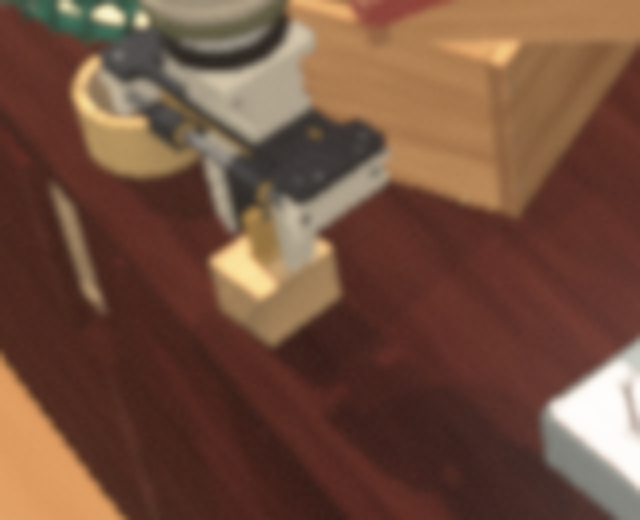

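The crop shows the key bow (260,225) between the open fingers above the stand, so I close on it and lift.

Emit:
move_arm(deltas=[0,0,0,0,0,0,0,0,0,0,0,0,0,0,0,0,0,0,0,0,0,0,0,0,0,0,0,0,0,0,0,0,0,0,0], squeeze=25)

```text
t: 3.2
tool_pos: [0.4282, 0.2875, 0.0735]
orientation: [-0.281, 3.129, 0.004]
force: [-1.1, 7.7, -2.7]
opening: 0.009
gripper_force: 25.0
```

Emit:
move_arm(deltas=[0,0,-0.03,0,0,0,0,0,0,-0.07,0,0,0,0,-0.01,-0.04,-0.1,0,0,0,0,-0.02,-0.095,-0.105,0,0,0,0,-0.035,-0.15,-0.105,0,0,0.02,0,-0.05,-0.205,-0.105,0,0,0.04,0,-0.075,-0.25,-0.105,0,0,0.066,0,-0.1,-0.285,-0.105,0,0,0.066,0,-0.128,-0.312,-0.095,0,0,0.066,0,-0.128,-0.312,-0.095,0,0,0.066,0,-0.128,-0.312,-0.095,0,0,0.066,0])

```text
t: 4.58
tool_pos: [0.6094, 0.0022, 0.168]
orientation: [0.177, -3.135, -0.001]
force: [0.1, -0.5, 0.3]
opening: 0.009
gripper_force: 25.0
```

```bash
python3 - <<'E'
from h import *
np.set_printoptions(precision=4,suppress=True)
p,R,s=tool();print(p,s['orientation'],s['force'],s['opening'])
im,d=shot('scene','c'); P=cloud('scene',d)
im2,d2=shot('top','ct')
m=robot.camera_model('scene')
def pr(X): q=m['K']@(m['R']@np.array(X)+m['t']); return q[:2]/q[2]
tip=p-[0,0,.056]; print('tip exp',pr(tip),'lock',pr([.61,.0025,.058]),'tcp',pr(p))
cv2.imwrite('pics/c1.png',cv2.resize(im[140:240,230:350,::-1],(720,600),interpolation=2))
E
```

```text
[0.6094 0.0022 0.168 ] [ 0.1773 -3.1353 -0.0007] [ 0.0542 -0.5018  0.2517] 0.009000684935301597
tip exp [291.4459 187.6978] lock [290.9588 202.691 ] tcp [292.1187 170.8858]
```

View pics/c1.png

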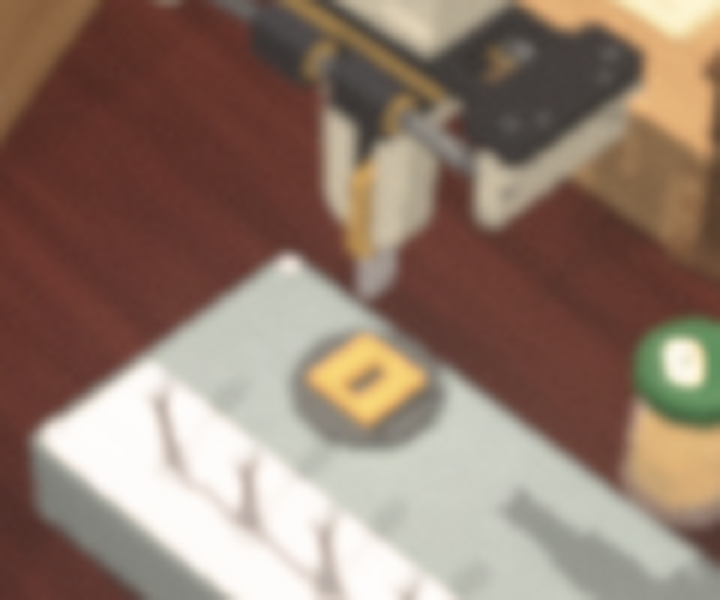

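The crop shows the key hanging straight, with its grey blade tip at about (375,288), above the barrel slot at (367,380). I lower it to just above the mouth and look again.

Emit:
move_arm(deltas=[0,0,0.025,0,0,0,0,0,0,0.045,0,0,0,0,0,0,0.045,0,0,0,0,0,0,0.045,0,0,0,0])

```text
t: 5.18
tool_pos: [0.6102, 0.0022, 0.1241]
orientation: [-0.178, 3.136, -0.0]
force: [1.2, -0.6, -0.3]
opening: 0.009
gripper_force: 25.0
```

```bash
python3 - <<'E'
from h import *
np.set_printoptions(precision=4,suppress=True)
p,R,s=tool();print(p,s['orientation'],s['force'],s['opening'])
im,d=shot('scene','d'); P=cloud('scene',d)
m=robot.camera_model('scene')
def pr(X): q=m['K']@(m['R']@np.array(X)+m['t']); return q[:2]/q[2]
c=np.cos(.114);sn=np.sin(.114);ax=np.array([c,sn,0]);ay=np.array([-sn,c,0])
T=p-[0,0,.056]; L=np.array([.61,.0025,.058])
o=np.array([265,175]);k=12
big=cv2.resize(im[175:225,265:325,::-1],(720,600),interpolation=2)
f=lambda X:tuple(int(x) for x in (pr(X)-o+.5)*k)
for X in [T+a*ax*.008+b*ay*.002 for a in(-1,1) for b in(-1,1)]: cv2.circle(big,f(X),3,(0,0,255),-1)
for X in [L+a*ax*.017+b*ay*.017 for a in(-1,1) for b in(-1,1)]: cv2.circle(big,f(X),3,(255,0,0),-1)
for X in [L+a*ax*.0095+b*ay*.0035 for a in(-1,1) for b in(-1,1)]: cv2.circle(big,f(X),3,(0,160,0),-1)
cv2.imwrite('pics/d1.png',big)
q=P[(P[...,2]>.066)&(P[...,2]<.082)&(abs(P[...,0]-.61)<.02)&(abs(P[...,1]-.0025)<.02)];print('blade',len(q),q.mean(0),q.min(0),q.max(0))
J=np.array([pr(L+v*.001)-pr(L) for v in(ax,ay,np.array([0,0,1]))]);print('px(12x) per mm x,y,z',J*k)
E
```

```text
[0.6102 0.0022 0.1241] [-0.1782  3.1359 -0.0001] [ 1.1996 -0.5893 -0.3394] 0.0089803419915824
blade 22 [ 0.6121 -0.0001  0.0756] [ 0.6046 -0.0024  0.0669] [0.6212 0.0022 0.0814]
px(12x) per mm x,y,z [[ 3.4293 -2.5813]
 [-3.5281 -2.6296]
 [ 0.1314 -3.2632]]
```

View pics/d1.png

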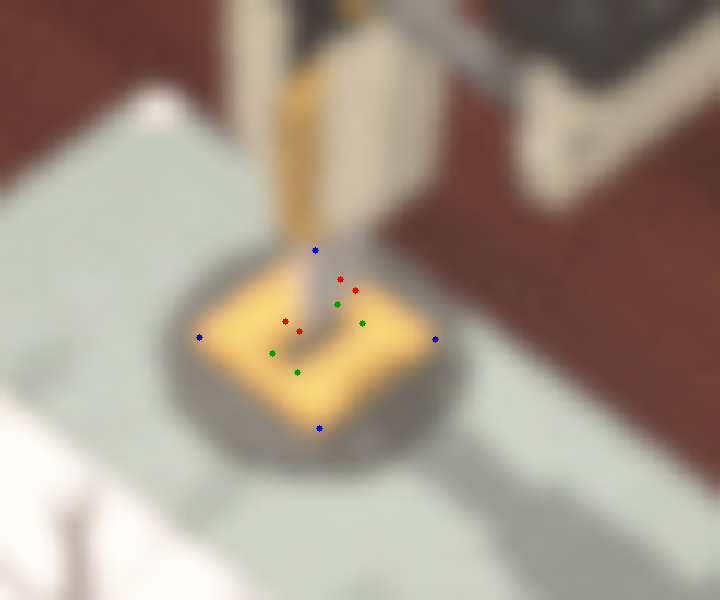

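```bash
python3 - <<'E'
import cv2,numpy as np
np.set_printoptions(linewidth=200)
im=cv2.imread('pics/d.png').astype(int)
print('B, rows 190..212, cols 280..303');
for v in range(190,213): print(v,(im[v,280:304,0]),)
print('R')
for v in range(190,213): print(v,(im[v,280:304,2]),)
a=cv2.imread('pics/scene0.png').astype(int)
print('init R');
for v in range(194,213): print(v,(a[v,280:304,2]),)
E
```

```text
B, rows 190..212, cols 280..303
190 [192 192 191 191 191 190 181 157 121  95  98 123 152 164 167 166 157 146 130 115  91  69  56  55]
191 [193 193 192 191 191 190 183 160 123  96  97 127 154 165 166 162 150 130 110  89  71  59  54  53]
192 [193 192 192 191 191 190 183 161 124  96  98 125 151 163 161 152 134 109  84  66  55  52  52  51]
193 [193 192 191 191 191 189 183 161 126  99  99 118 141 152 150 135 109  83  64  53  51  50  51  51]
194 [191 191 190 189 188 185 177 157 126 108 104 117 134 145 142 124  94  71  57  52  50  52  50  51]
195 [192 190 186 181 176 166 159 146 129 123 125 129 138 143 140 125 102  81  65  58  52  51  51  51]
196 [191 185 176 164 153 145 137 131 130 139 147 146 145 146 141 129 114 100  84  71  60  53  52  53]
197 [188 175 158 144 133 128 124 125 131 148 160 155 150 146 140 130 120 110 101  90  76  62  54  52]
198 [176 158 141 130 125 123 122 122 132 151 161 157 150 145 136 126 119 115 112 106  94  80  64  57]
199 [160 140 129 125 123 122 123 122 131 150 160 153 146 138 129 122 118 117 116 115 109  97  83  72]
200 [143 130 125 123 123 122 123 123 129 143 153
[... 4870 characters left out ...]
142 153 174 203 225 233 236 236 240 245 246 246 244 236 216 179 146 125 120 120 128 144]
207 [140 138 138 141 150 169 195 220 234 242 246 247 246 241 230 208 174 142 125 123 124 127 135 152]
208 [145 139 137 137 140 147 163 187 217 234 243 244 238 223 194 163 138 127 126 130 129 134 141 163]
209 [157 144 139 137 137 139 145 158 180 209 226 228 215 182 153 135 127 130 132 132 132 135 152 177]
210 [176 158 143 137 137 137 138 141 151 171 189 190 170 144 131 129 132 134 134 133 133 145 167 187]
211 [192 176 156 141 136 135 138 137 140 148 155 151 137 125 126 132 134 134 134 137 150 168 184 197]
212 [201 191 175 155 140 134 134 136 136 137 138 133 126 122 127 133 133 134 142 158 178 191 200 204]
```

Compared with the lock, the blade sits about 2 mm too far along +x and 0.6 mm short in y. I correct that and probe down.

Emit:
move_arm(deltas=[0.002,0.0006,0,0,0,0,0,0.002,0.0006,0.004,0,0,0,0,0.002,0.0006,0.008,0,0,0,0,0.002,0.0006,0.011,0,0,0,0,0.002,0.0006,0.013,0,0,0,0,0.002,0.0006,0.013,0,0,0,0])

```text
t: 5.98
tool_pos: [0.6077, 0.0028, 0.1099]
orientation: [0.178, -3.136, -0.001]
force: [0.6, 3.4, -2.2]
opening: 0.0087
gripper_force: 25.0
```

Emit:
move_arm(deltas=[0,0.0005,0.003,0,0,0,0,0,0.0005,0.007,0,0,0,0,0,0.0005,0.011,0,0,0,0,0,0.0005,0.015,0,0,0,0,0,0.0005,0.018,0,0,0,0,0,0.0005,0.018,0,0,0,0])

```text
t: 6.72
tool_pos: [0.6076, 0.0029, 0.0919]
orientation: [0.178, -3.136, -0.0]
force: [0.7, 3.2, -2.7]
opening: 0.0089
gripper_force: 25.0
```

Emit:
move_arm(deltas=[0,0.0004,0.003,0,0,0,0,0,0.0004,0.005,0,0,0,0,0,0.0004,0.0065,0,0,0,0,0,0.0004,0.0075,0,0,0,0,0,0.0004,0.0075,0,0,0,0])

```text
t: 7.35
tool_pos: [0.608, 0.003, 0.0863]
orientation: [-0.178, 3.136, -0.001]
force: [-4.5, 1.0, 9.4]
opening: 0.0092
gripper_force: 25.0
```

Emit:
move_arm(deltas=[0,0.0001,0,0,0,0.12,0,0,0.0002,0,0,0,0.24,0,-0.0001,0.0004,0,0,0,0.36,0,-0.0001,0.0005,0,0,0,0.48,0,-0.0002,0.0006,0,0,0,0.6,0,-0.0003,0.0007,0,0,0,0.72,0,-0.0003,0.0007,0,0,0,0.72,0])

```text
t: 8.22
tool_pos: [0.6081, 0.0043, 0.0863]
orientation: [-0.941, -2.997, -0.001]
force: [-4.5, 3.1, 9.3]
opening: 0.009
gripper_force: 25.0
```

```bash
python3 -c "
from h import *
s=tool()[2];print({k:s[k] for k in('force','wrist_torque','tool_pos','orientation','q')})"
```

```text
{'force': array([-4.52593499,  3.1452635 ,  9.25364992]), 'wrist_torque': array([ 0.55873209,  1.18747708, -0.0044447 ]), 'tool_pos': array([0.60810108, 0.00432204, 0.08627136]), 'orientation': array([-9.41157210e-01, -2.99730270e+00, -7.30224588e-04]), 'q': array([-7.74550616e-02,  2.69655444e-01,  1.61399619e+00,  4.76229084e-04,
        1.25783707e+00, -1.03989379e+00])}
```

Emit:
move_arm(deltas=[0.0001,0.0001,0,0,0,0.12,0,0.0002,0.0002,0,0,0,0.24,0,0.0003,0.0003,0,0,0,0.36,0,0.0003,0.0004,0,0,0,0.48,0,0.0003,0.0004,0,0,0,0.6,0,0.0003,0.0004,0,0,0,0.7,0,0.0003,0.0004,0,0,0,0.76,0,0.0003,0.0004,0,0,0,0.76,0])

```text
t: 9.22
tool_pos: [0.6094, 0.005, 0.0863]
orientation: [1.982, 2.435, 0.004]
force: [2.1, 4.2, 6.0]
opening: 0.009
gripper_force: 25.0
```

```bash
python3 -c "
from h import *
s=tool()[2];print({k:s[k] for k in('force','wrist_torque','tool_pos','orientation','q')})
im,d=shot('scene','e'); cv2.imwrite('pics/e1.png',cv2.resize(im[150:230,240:340,::-1],(750,600),interpolation=2))"
```

```text
{'force': array([2.14671865, 4.1860377 , 5.9617257 ]), 'wrist_torque': array([ 0.80826463, -0.29101024,  0.20308825]), 'tool_pos': array([0.60935836, 0.0049639 , 0.08630015]), 'orientation': array([1.98179159, 2.4350316 , 0.0037612 ]), 'q': array([-7.64542992e-02,  2.70141386e-01,  1.61336271e+00,  8.56749150e-04,
        1.25505974e+00, -2.81236719e-01])}
```

View pics/e1.png

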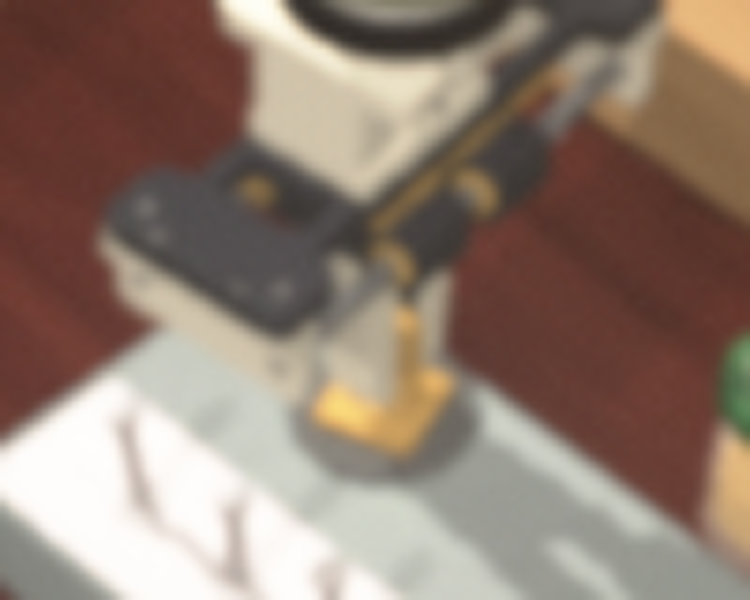

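The picture shows the barrel and key turned at (385,410). The wrist shows 0.2 N m, so it is at the stop. I relax the side load, release, and lift.

Emit:
move_arm(deltas=[0.0007,0.0005,-0.0005,0,0,-0.03,0,0.0007,0.0005,-0.0005,0,0,-0.03,0,0.0007,0.0005,-0.0005,0,0,-0.03,0.15,0.0007,0.0005,-0.0005,0,0,-0.03,0.3,0.0007,0.0005,-0.0005,0,0,-0.03,0.3,0.0007,0.0005,-0.02,0,0,-0.03,0.3,0.0007,0.0005,-0.06,0,0,-0.03,0.3,0.0007,0.0005,-0.085,0,0,0.06,0,0.0007,0.0005,-0.085,0,0,0.09,0,0.0007,0.0005,-0.085,0,0,0.09,0], squeeze=10)

```text
t: 10.52
tool_pos: [0.6081, 0.0053, 0.1698]
orientation: [-2.09, -2.345, 0.0]
force: [-0.3, -0.6, -0.0]
opening: 0.0027
gripper_force: 0.0
```

```bash
python3 -c "
from h import *
p,R,s=tool();print(p,s['orientation'],s['opening']);print(R)
for n,t in (('a',[.5186,.0499,.1695]),('b',[.5416,-.1507,.0945])): print(n,R.T@(np.array(t)-p))
im,d=shot('scene','f'); cv2.imwrite('pics/f1.png',cv2.resize(im[150:230,240:340,::-1],(750,600),interpolation=2))"
```

```text
[0.6081413  0.00530777 0.16976232] [-2.09009907e+00 -2.34515917e+00  2.75786299e-04] 0.002714037914982662
[[-1.14635650e-01  9.93407566e-01 -2.73506297e-04]
 [ 9.93407603e-01  1.14635657e-01  8.56345699e-06]
 [ 3.98605770e-05 -2.70721557e-04 -9.99999963e-01]]
a [ 0.05456287 -0.08383908  0.00028719]
b [-0.1473543  -0.08396631  0.07527918]
```

View pics/f1.png

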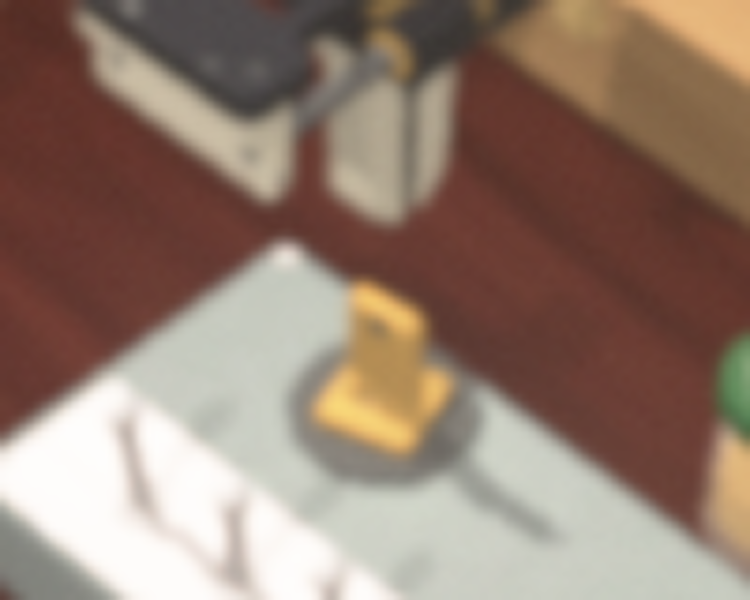

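The key stands upright and fully home in the turned barrel. I go to the start of the row beyond light 1 and then down.

Emit:
move_arm(deltas=[0.028,-0.042,0,0,0,0,0,0.0546,-0.0838,0,0,0,0,0,0.0546,-0.0838,0,0,0,0,0,0.0546,-0.0838,0.04,0,0,0,0,0.0546,-0.0838,0.075,0,0,0,0,0.0546,-0.0838,0.075,0,0,0,0,0.0546,-0.0838,0.075,0,0,0,0], squeeze=20)

```text
t: 11.45
tool_pos: [0.5197, 0.0498, 0.0958]
orientation: [2.091, 2.344, 0.0]
force: [-0.2, 0.3, -0.1]
opening: 0.0002
gripper_force: 0.0
```

Emit:
move_arm(deltas=[-0.01,0.0,0.001,0,0,0,0,-0.02,0,0.001,0,0,0,0,-0.03,0,0.001,0,0,0,0,-0.04,0,0.001,0,0,0,0,-0.05,0,0.001,0,0,0,0,-0.06,0,0.001,0,0,0,0,-0.07,0,0.001,0,0,0,0,-0.08,0,0.001,0,0,0,0,-0.09,0,0.001,0,0,0,0,-0.1,0,0.001,0,0,0,0])

```text
t: 12.7
tool_pos: [0.5303, -0.05, 0.0939]
orientation: [-2.091, -2.344, 0.0]
force: [-0.4, 1.2, 1.5]
opening: 0.0001
gripper_force: 0.9
```

Emit:
move_arm(deltas=[-0.01,0,0,0,0,0,0,-0.02,0,0,0,0,0,0,-0.03,0,0,0,0,0,0,-0.04,0,0,0,0,0,0,-0.05,0,0,0,0,0,0,-0.06,0,0,0,0,0,0,-0.07,0,0,0,0,0,0,-0.08,0,0,0,0,0,0,-0.09,0,0,0,0,0,0,-0.1,0,0,0,0,0,0,-0.1,0,0,0,0,0,0])

```text
t: 14.08
tool_pos: [0.5418, -0.1497, 0.0941]
orientation: [2.092, 2.343, -0.0]
force: [-0.3, -1.0, -0.1]
opening: 0.0005
gripper_force: 0.0
```

```bash
python3 -c "
from h import *
p,R,s=tool();print(p,s['force'])
im,d=shot('scene','g'); cv2.imwrite('pics/g1.png',cv2.resize(im[160:310,220:400,::-1],(720,600),interpolation=2))"
```

```text
[ 0.54181202 -0.1497284   0.09408463] [-0.32255983 -0.99240838 -0.11156631]
```

View pics/g1.png

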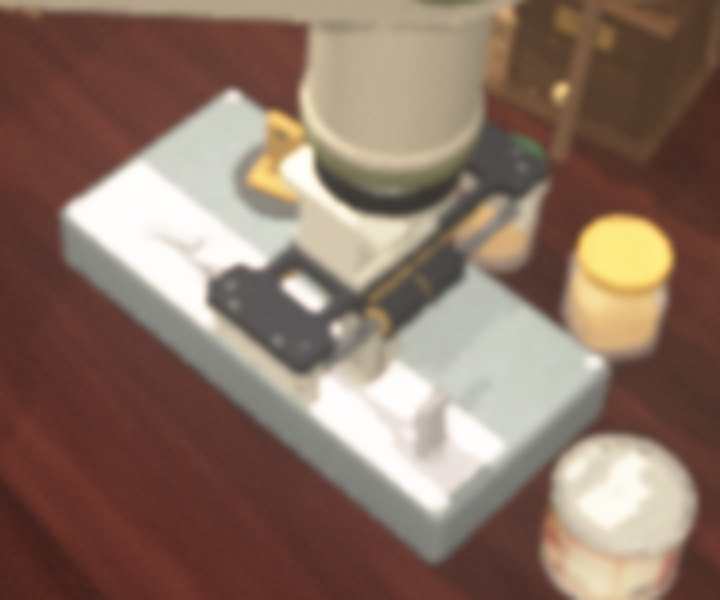

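Emit:
move_arm(deltas=[0,0,-0.02,0,0,0,0,0,0,-0.04,0,0,0,0,0,-0.05,-0.04,0,0,0,0,0,-0.1,-0.04,0,0,0,0,0,-0.13,-0.04,0,0,0,0,0,-0.13,-0.04,0,0,0,0])

```text
t: 14.88
tool_pos: [0.412, -0.1639, 0.1357]
orientation: [2.091, 2.341, 0.001]
force: [0.7, 0.2, 0.4]
opening: 0.0006
gripper_force: 0.0
```

```bash
python3 -c "
from h import *
np.set_printoptions(precision=3,suppress=True)
p,R,s=tool();print(p)
c,sn=np.cos(.114),np.sin(.114)
for cam in('top','scene'):
    im,d=shot(cam,'h'+cam);P=cloud(cam,d);X=P-[.5787,-.0766,0]
    px=c*X[...,0]+sn*X[...,1];py=-sn*X[...,0]+c*X[...,1];z=P[...,2]
    m=(abs(px+.045)<.02)&(abs(py)<.15)&(z>.058)&(z<.12)
    n,L,st,ce=cv2.connectedComponentsWithStats(m.astype(np.uint8))
    for i in range(1,n):
        if st[i,4]>3: k=L==i; print(cam,st[i,4],py[k].min(),py[k].max(),z[k].max())
t=cv2.imread('pics/htop.png')[150:250,250:400]; cv2.imwrite('pics/h1.png',cv2.resize(t,(750,500),interpolation=2))
"
```

```text
[ 0.412 -0.164  0.136]
top 34 -0.11941930258213214 -0.11145651276781612 0.09884565944510797
top 37 -0.06883353982469942 -0.03727878385619183 0.07646756318671401
top 35 -0.026103232135427017 0.005775859780086365 0.07681115899361055
top 34 0.06341032696050812 0.09487269520397938 0.07684076570610439
top 37 0.018240266356560026 0.05460856846758765 0.0800144282419084
scene 13 -0.018947206105604925 -0.004041815318240513 0.07724361097139107
scene 52 -0.0709004148951708 -0.03761491024031494 0.07493332080787557
scene 108 -0.12239577645166339 -0.111397839744112 0.10021637182611348
```

View pics/h1.png

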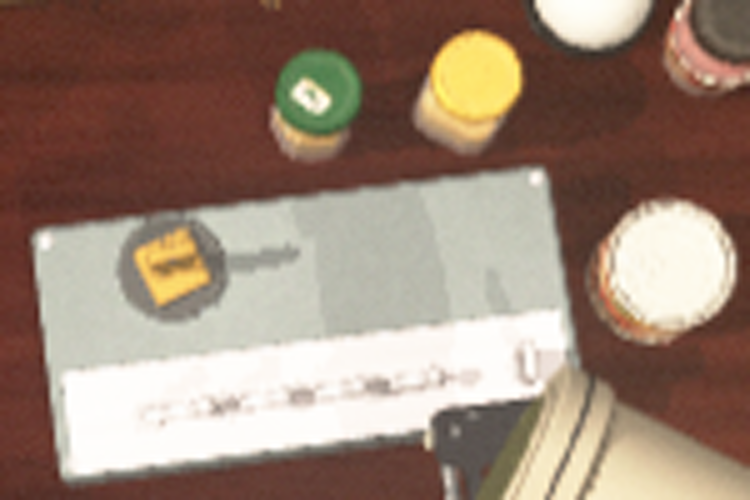

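All four lights are down (tops at about z 0.077), the fridge switch is upright at (525,360), the key sits turned in the barrel at (175,265), and the tin and jars are undisturbed.

```bash
python3 -c "
from plant import robot
print(robot.close_job())"
```

```text
the job is handed in; nothing more can be done
None
```

The job is handed in, though the hand-in returned no verdict: the key is fully home and turned to the stop, all four lights are off in one drag, the fridge is still on, and the tin and jars stand undisturbed.

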